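# Set a buckle rivet in the bench press

### The arm

A 6-joint arm with a two-finger parallel gripper is mounted at the origin on the work surface. World frame = base frame: x ahead of the robot, y to its left, z up, the work surface at z = 0. Lengths are in m, angles in rad, forces in N, time in s.
With the tool pointing down it reaches from about 0.35 to 0.85 m from the base axis. Payload 8.1 kg.
Tool frame: the origin (TCP) lies on the mounting face of the last link; the fingertips stand 186 mm ahead of it and the grasp point (between the pads) lies 167 mm ahead of it; z points along the fingers, y is the line along which they close (so a half turn about z gives the same grasp; the last joint's range is limited). The gripper opens to 93 mm and grips with 3 to 60 N. Pads are 15 mm wide; open, the fingers measure 128 mm over their backs; the gripper's body (75 mm by 188 mm) begins 65 mm behind the grasp point.
Start: joints at [-1.325, 0.13, 1.488, -0, 1.523, -0.085], TCP at [0.195, -0.567, 0.405] pointing down, gripper open.
Joint ranges: [-2.96, 2.96], [-0.89, 2.26], [0.02, 2.5], [-1.34, 4.48], [0, 2.73], [-2.66, 2.66]. Speed limits (rad/s): [2.39, 2.39, 2.79, 3.14, 3.14, 3.14].

### API

Orientations are given as a rotation vector (axis times angle).
In Python, from plant import read_state, read_camera, camera_params, close_job gives the robot as it stands. The module is installed in compiled form; this text tells all that it offers.
- The arm moves only by the tool servo_tool, never from a script. Its argument "increments" is a list of rows, each an object with "slide": the shift along the tool's x, y, z in mm, a list of three; "dr": the turn, a rotation vector about the tool's x, y, z in rad, a list of three; "jaw": the closure, from 0 (fully open) to 1 (shut). In form: [{"slide": [x, y, z], "dr": [ax, ay, az], "jaw": jaw}, ...]. A call has 1 to 20 rows; each row is the pose to reach, as a shift and turn from the pose commanded when the call began, along the tool's axes at that moment; what a row does not reach only later rows make up. A row lasts 1/10 s, in which the tool goes at most 50 mm and 8.59 degrees, less where a joint would pass 70% of its speed; a pose out of reach is approached as far as the arm can. A call with a gripper value outside its range is refused whole. The fingers move at their own pace and stop on an object; "force" is the grip in N (left out, the last holds). Time passes only in rows, so rows that repeat a pose let the fingers close. It gives the time, the measured TCP pose, the force, the opening and the grip force at its end, in the units of the state.
- read_state(): the state, without advancing time (a new reading comes with each control period).
- read_camera(name): name is "scene" or "top"; returns (picture, depth): 480x640x3 uint8, red, green, blue; 480x640 float32, m along the optical axis (not along the pixel's ray), 0 where there is no reading.
- camera_params(name): a dict with "fx", "fy", "cx", "cy" (pixels), "rvec" (rotation vector, rad) and "tvec" (3), from world to camera coordinates, as OpenCV has them. Camera axes: x right, y down, z forward; pixel columns grow to the right and rows downward; lengths in m; the calibration is good to about 2 mm. A picture is of the moment at which its call begins. camera_params takes no time and is no camera call.
- close_job(): hands the job in; it is judged then, once.
The state is a dict: "t": time; "q": joint angles; "dq": joint speeds; "joint_torque": joint torques, N m; "tool_pos": TCP position; "orientation": TCP orientation; "force": force on the tool from outside, world axes, zero at the start; "wrist_torque": the same for the moment, N m; "opening": finger opening in m; "gripper_force": force on a finger pad.
Only numpy, scipy, OpenCV 4.12 (cv2) and the standard library are available. Lean on these libraries where they do the work, as an engineer would, in place of code of your own. Each camera call takes 0.05 s, during which the arm holds its last target. There are 200 camera calls.

### The job

Set the rivet of the brass buckle plate in the small bench press: push the sliding bed fully home under the ram, then press the ram down by its knob until it bottoms on its stop and stay there for a moment so that the rivet goes flush, without leaning hard on it once it has bottomed. Let the ram come all the way back up, and only then draw the bed fully out again and let go of it. Leave the other things on the bench where they are.

Things in the scene. Friction and masses are not known exactly. Their poses are not given: they have to be found in the camera images.
- press: grey iron bench press, fixed. Origin on the bench under the ram axis; the column is on the +x side, the bed draws out to -x (towards the robot). Base 300 by 120 mm, 20 mm thick, from 190 mm at -x to 110 mm at +x. Head 56 mm wide, from 28 mm in front (-x) of the ram axis back over the column; underside 91 mm and top 141 mm above the bench; nothing but the ram stands higher
- ram_top (a point): centre of the flat top of the black round push knob (42 mm across, 14 mm thick) on the press's upright sprung steel ram; 191 mm above the bench when up. z is up. The ram ends below the head in a crossbar over a short tip; two steel pins beside the buckle plate stop the crossbar just as the tip has driven the rivet flush
- ram (a joint): how far the ram is down, m: 0 up; springs back when let go. The packing under the plate differs each time, so the ram meets its stop after 12 to 28.5 mm, to be found by feel. The spring takes 3 N at the top, 6 N at 12 mm, 10 N at 28 mm; the rivet adds 5 N over the last 4 to 6 mm. The stop is hard: over 32 N on the ram spoils the work
- bed_post (a point): on the axis of the upright round steel post (16 mm across, top 84 mm above the bench) on the front end of the sliding bed; the point is 66 mm above the bench. The bed's top, at the post's foot, is 34 mm above the bench. x points along the slide towards the column: push that way to send the bed home. With the bed home the post is 100 mm in front of the ram axis
- bed (a joint): how far the sliding bed (150 mm by 70 mm) is drawn out, m: 0 home against its stop, with the rivet under the ram, 0.07 fully out against the other stop. It moves with about 3 N and stays where it is left.
- rivet (a joint): how far the steel rivet (10 mm across) has been driven into the brass buckle plate (52 by 34 mm, on a block in the bed, 100 mm behind the post, top 42 to 58 mm above the bench), m: 0 stands 6 mm proud, 0.006 flush. Starts 4 to 6 mm proud. Takes about 5 N, stays where it is left
- jar: bystander: glass jar with steel lid, 54 mm across, 75 mm high, standing beside the press; origin under its centre
- spare_buckle: bystander: open brass frame 60 by 50 mm, 7 mm thick, lying beside the press; origin under its centre
- burnisher: bystander: turned wooden tool 36 mm across, 90 mm high, standing beside the press; origin under its centre
- mallet: bystander: wooden mallet lying flat, head 64 mm across and 100 mm long, the handle reaching 220 mm to its -x; origin under the head
- tin: bystander: round tin, 72 mm across, 60 mm high; origin under its centre
- stamp: bystander: thin steel stamping tool lying along its x, 120 mm long, 13 mm high; origin under its middle
- dusting_brush: bystander: small brush lying along its x; origin under its middle

How it is judged:
On the way, in this order (a step that is already met when the one before it is completed fails the run):
1. the bed is fully home under the ram, within 2.5 mm (value of joint bed below 0.0025 m and value of joint ram below 0.003 m), for 0.2 s.
2. the rivet is driven flush, within 0.8 mm, and the ram kept down for 0.3 s, with the bed home (value of joint rivet above 0.0052 m and value of joint ram above 0.0115 m and value of joint bed below 0.003 m), for 0.3 s.
3. the ram is back up, within 2 mm, with the bed still home (value of joint ram below 0.002 m and value of joint bed below 0.004 m), for 0.1 s.
At the end, for the whole second after the job is handed in: The rivet is flush (driven to within 0.8 mm), the ram is up (within 2 mm) and the bed is drawn out to within 6 mm of its outer stop, with nothing held (value of joint rivet above 0.0052 m and value of joint ram below 0.002 m and value of joint bed between 0.064 and 0.075 m); the robot touches nothing.
It fails at once if more than 32 N between the robot and the ram (contact force between any of the fingers, the arm and ram above 32 N).
It fails at once if another thing on the bench is moved by more than 30 mm (distance of any of jar, spare_buckle, burnisher, mallet, tin, stamp, dusting_brush from where it was at the start of the episode above 0.03 m).
It also fails if it takes over 64 s, if anything falls off the work surface, if the arm or the gripper's body presses on something with over 40 N, if the wrist force passes 120 N, or if a joint passes its speed limit or range.

## Working session

There is one attempt and no reset: what is moved stays moved. The work goes in short steps, Python scripts to look and compute and a tool call to move; the robot and the scene stay as the last step left them, time stands still between calls to the robot, and variables do not carry over. Pictures are saved under pics/ and viewed, at most 10 in all, crops included, and the job is handed in when it is done.

Besides the shell and the picture viewer there is one more tool, called after "Emit:" as name(argument=value, ...) on one line, values as JSON. servo_tool: Moves the arm, as the interface text tells. Its arguments: {"type":"object","properties":{"increments":{"type":"array"},"force":{"type":"number"}},"required":["increments"]}

```bash
mkdir -p pics; cat > h.py <<'E'
import numpy as np,cv2
from plant import *
def cam(n):
    p=camera_params(n);R=cv2.Rodrigues(np.array(p['rvec'],float))[0];return p,R,np.array(p['tvec'],float).ravel()
def cloud(n,d):
    p,R,t=cam(n);v,u=np.mgrid[:480,:640]
    c=np.stack([(u-p['cx'])/p['fx']*d,(v-p['cy'])/p['fy']*d,d],-1)
    return (c-t)@R
def ray(n,u,v,z):
    p,R,t=cam(n);o=-R.T@t;d=R.T@np.array([(u-p['cx'])/p['fx'],(v-p['cy'])/p['fy'],1]);return o+d*(z-o[2])/d[2]
E
python3 - <<'E'
from h import *
for n in('scene','top'):
    im,d=read_camera(n);cv2.imwrite(f'pics/{n}0.png',im[:,:,::-1]);np.savez(f'{n}0.npz',im=im,d=d)
    p,R,t=cam(n);print(n,-R.T@t,R[2])
s=read_state();print(s)
E
```

```text
scene [ 1.51954482 -0.41176391  1.02067048] [-0.69022527  0.31349729 -0.65215682]
top [0.52644775 0.02365547 1.38519571] [ 0.04613336 -0.02650317 -0.99858364]
{'t': 0.1, 'q': array([-1.32538500e+00,  1.31086635e-01,  1.48915978e+00, -4.29973659e-06,
        1.52304634e+00, -8.54201219e-02]), 'dq': array([ 0.0001058 , -0.00065042, -0.00136698, -0.00265065,  0.00015689,
       -0.00118163]), 'joint_torque': array([ 6.07994389e-04, -5.61344433e+01, -4.93094265e+01,  7.70585239e-02,
        2.92923313e-02, -8.30971908e-05]), 'tool_pos': array([ 0.19485498, -0.56725425,  0.40379734]), 'orientation': array([-3.09703862e+00, -5.17023508e-01,  2.20006872e-04]), 'force': array([ 0.2541928 , -0.10693616,  0.10392304]), 'wrist_torque': array([ 0.03366991, -0.00757694, -0.05341779]), 'gripper_force': 0.0, 'opening': 0.09284032324687902}
```

View pics/scene0.png

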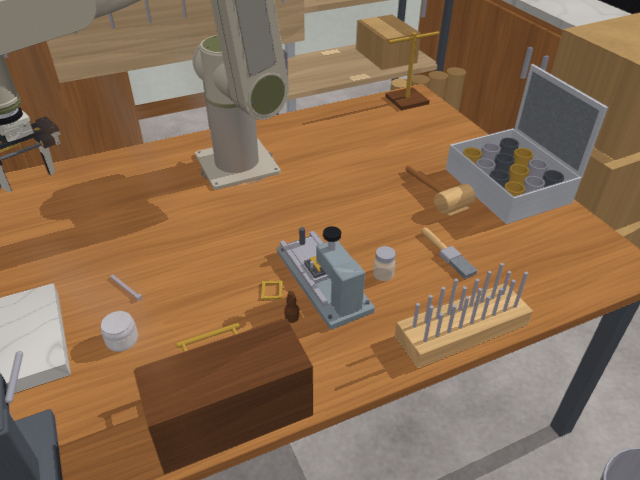

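View pics/top0.png

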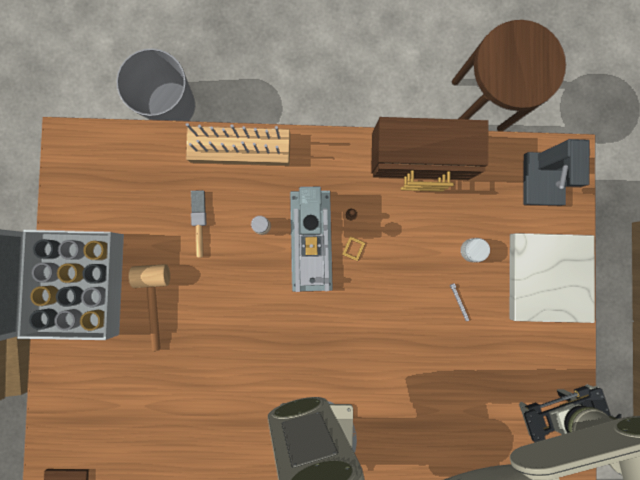

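The top view shows the press upright at columns 292–331, with the knob at about (311,222) and the post at about (312,280). In the scene view the knob is at (332,234) and the post at (302,236). The jar is at (260,224) in the top view, and the burnisher is at (351,214).

```bash
python3 - <<'E'
from h import *
def mask_pts(n,box,zlo,zhi,vmax=None):
    f=np.load(n+'0.npz');P=cloud(n,f['d']);u0,u1,v0,v1=box
    m=np.zeros((480,640),bool);m[v0:v1,u0:u1]=1
    m&=(P[...,2]>zlo)&(P[...,2]<zhi)
    if vmax:m&=f['im'].max(2)<vmax
    q=P[m];v,u=np.nonzero(m)
    return q,u,v
for n,b in(('top',(295,330,205,240)),('scene',(315,350,222,250))):
    q,u,v=mask_pts(n,b,.18,.2);print(n,'knob',len(q),q.mean(0),q.min(0),q.max(0),u.mean(),v.mean(),ray(n,u.mean(),v.mean(),.191))
for n,b in(('top',(300,325,268,295)),('scene',(292,312,222,250))):
    q,u,v=mask_pts(n,b,.045,.095);print(n,'post',len(q),q.mean(0),q.min(0),q.max(0))
    q,u,v=mask_pts(n,b,.079,.095);print(n,'posttop',len(q),q.mean(0) if len(q) else'')
# base outline from top
q,u,v=mask_pts('top',(280,340,180,300),.014,.15)
r=cv2.minAreaRect(q[:,:2].astype(np.float32));print('rect',r,cv2.boxPoints(r))
# head
q,u,v=mask_pts('top',(285,340,180,240),.13,.15);print('head',q[:,2].mean(),cv2.boxPoints(cv2.minAreaRect(q[:,:2].astype(np.float32))))
f=np.load('top0.npz');im=f['im'][180:300,285:345];cv2.imwrite('pics/c.png',cv2.resize(im[:,:,::-1],None,fx=5,fy=5,interpolation=cv2.INTER_CUBIC))
E
```

```text
top knob 199 [0.63029222 0.0287228  0.19158308] [0.60979564 0.00918282 0.18277212] [0.64979752 0.04867808 0.19763075] 310.6030150753769 222.28643216080403 [0.63034005 0.02872632 0.191     ]
scene knob 227 [0.63838782 0.02694873 0.18916502] [0.61405238 0.00714501 0.18005026] [0.65613435 0.04869233 0.1945789 ] 331.4757709251101 233.46696035242292 [0.64039613 0.02594795 0.191     ]
top post 25 [0.4744861  0.02112124 0.08407556] [0.46693683 0.01524242 0.07965458] [0.48122978 0.02677615 0.08813541]
top posttop 25 [0.4744861  0.02112124 0.08407556]
scene post 87 [0.48171849 0.01957219 0.06809644] [0.46880829 0.01284078 0.04500593] [0.4887638  0.02924669 0.0875211 ]
scene posttop 25 [0.47954915 0.02047339 0.08339432]
rect ((0.5903557538986206, 0.026617582887411118), (0.2996121942996979, 0.1201176866889), 2.76253080368042) [[ 0.4378291   0.0793865 ]
 [ 0.4436184  -0.04059161]
 [ 0.7428824  -0.02615133]
 [ 0.7370931   0.09382677]]
head 0.1412482234394494 [[ 0.59994066  0.05386581]
 [ 0.6044543  -0.00531844]
 [ 0.73512554  0.00464696]
 [ 0.7306119   0.06383121]]
```

View pics/c.png

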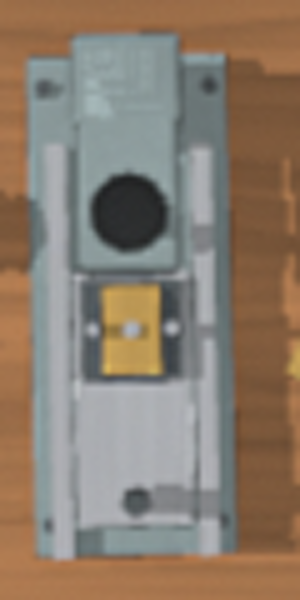

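The press is turned about 2.8°, with the ram axis at (0.631, 0.0285) and the post at (0.477, 0.0205). That puts the bed about 55 mm out, and the heights and sizes match what's given. I'll grasp the post across y.

```bash
cat >> h.py <<'E'
from scipy.spatial.transform import Rotation as Ro
YAW=np.radians(2.8)
def togo(target,tcp=None):
    s=read_state();R=Ro.from_rotvec(s['orientation']).as_matrix();c=s['tool_pos']
    T0=np.array([[np.cos(YAW),np.sin(YAW),0],[np.sin(YAW),-np.cos(YAW),0],[0,0,-1.]])
    for k in(0,1):
        T=T0@np.diag([(-1)**k,(-1)**k,1]);print('dr',Ro.from_matrix(R.T@T).as_rotvec().round(4))
    print('slide',(R.T@(np.array(target)-c)*1e3).round(1),'tcp',c.round(4),'F',s['force'].round(2),'q',s['q'].round(3),'t',s['t'])
E
python3 -c "
from h import *
togo([.476,.0205,.404]);togo([.476,.0205,.235])
s=read_state();print(Ro.from_rotvec(s['orientation']).as_matrix().round(3))"
```

```text
dr [-1.70e-03  1.00e-04  2.82e-01]
dr [-1.0000e-04 -2.5000e-03 -2.8596e+00]
slide [ 456.8 -464.6    0.6] tcp [ 0.1949 -0.5673  0.4038] F [ 0.25 -0.11  0.1 ] q [-1.325  0.131  1.489 -0.     1.523 -0.085] t 0.1
dr [-1.70e-03  1.00e-04  2.82e-01]
dr [-1.0000e-04 -2.5000e-03 -2.8596e+00]
slide [ 456.8 -464.3  169.6] tcp [ 0.1949 -0.5673  0.4038] F [ 0.25 -0.11  0.1 ] q [-1.325  0.131  1.489 -0.     1.523 -0.085] t 0.1
[[ 0.946  0.325 -0.   ]
 [ 0.325 -0.946  0.002]
 [ 0.    -0.002 -1.   ]]
```

Emit:
servo_tool(increments=[{"slide": [30, -31, 0], "dr": [0, 0, 0.02], "jaw": 0}, {"slide": [60, -62, 0], "dr": [0, 0, 0.04], "jaw": 0}, {"slide": [90, -93, 0], "dr": [0, 0, 0.06], "jaw": 0}, {"slide": [120, -124, 0], "dr": [0, 0, 0.08], "jaw": 0}, {"slide": [150, -154, 0], "dr": [0, 0, 0.1], "jaw": 0}, {"slide": [180, -185, 0], "dr": [0, 0, 0.12], "jaw": 0}, {"slide": [210, -215, 0], "dr": [0, 0, 0.14], "jaw": 0}, {"slide": [240, -246, 0], "dr": [0, 0, 0.16], "jaw": 0}, {"slide": [270, -276, 0], "dr": [0, 0, 0.18], "jaw": 0}, {"slide": [300, -306, 0], "dr": [0, 0, 0.2], "jaw": 0}, {"slide": [330, -336, 0], "dr": [0, 0, 0.22], "jaw": 0}, {"slide": [360, -366, 0], "dr": [0, 0, 0.24], "jaw": 0}, {"slide": [390, -396, 0], "dr": [0, 0, 0.26], "jaw": 0}, {"slide": [420, -426, 0], "dr": [0, 0, 0.27], "jaw": 0}, {"slide": [445, -452, 0], "dr": [0, 0, 0.282], "jaw": 0}, {"slide": [456, -464, 0], "dr": [0, 0, 0.282], "jaw": 0}, {"slide": [456, -464, 0], "dr": [0, 0, 0.282], "jaw": 0}, {"slide": [456, -464, 0], "dr": [0, 0, 0.282], "jaw": 0}])

```text
t: 1.9
tool_pos: [0.4753, 0.0195, 0.4043]
orientation: [3.14, 0.078, -0.002]
force: [0.4, 0.0, -0.8]
opening: 0.0928
gripper_force: 0.0
```

```bash
python3 -c "
from h import *
togo([.4775,.0205,.236])
im,d=read_camera('scene');cv2.imwrite('pics/s1.png',im[120:360,160:480,::-1].repeat(2,0).repeat(2,1))"
```

```text
dr [0.0002 0.0012 0.0011]
dr [-1.8000e-03  4.0000e-04 -3.1405e+00]
slide [  2.5  -0.9 168.3] tcp [0.4753 0.0195 0.4043] F [ 0.37  0.01 -0.83] q [-0.067 -0.211  1.821 -0.     1.532  1.454] t 1.9
```

View pics/s1.png

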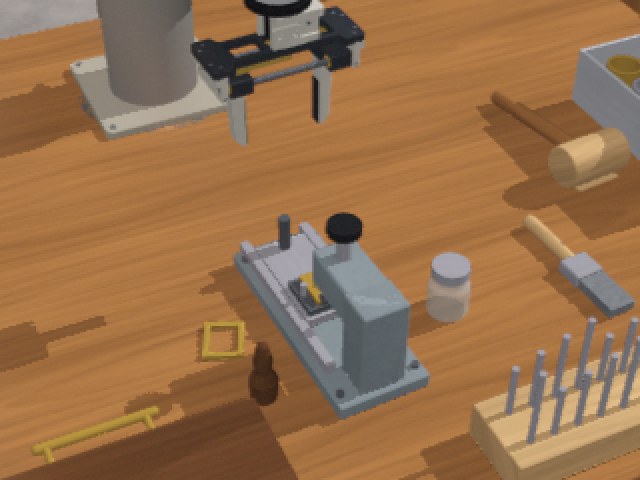

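The gripper is over the post with its fingers either side of it: fingertips at (240,135) and (320,110), post at (285,230) in the crop. I'll go down, grip and push.

Emit:
servo_tool(increments=[{"slide": [2.5, -1, 25], "dr": [0, 0, 0], "jaw": 0}, {"slide": [2.5, -1, 50], "dr": [0, 0, 0], "jaw": 0}, {"slide": [2.5, -1, 75], "dr": [0, 0, 0], "jaw": 0}, {"slide": [2.5, -1, 100], "dr": [0, 0, 0], "jaw": 0}, {"slide": [2.5, -1, 125], "dr": [0, 0, 0], "jaw": 0}, {"slide": [2.5, -1, 145], "dr": [0, 0, 0], "jaw": 0}, {"slide": [2.5, -1, 160], "dr": [0, 0, 0], "jaw": 0}, {"slide": [2.5, -1, 168], "dr": [0, 0, 0], "jaw": 0}, {"slide": [2.5, -1, 168], "dr": [0, 0, 0], "jaw": 0}])

```text
t: 2.85
tool_pos: [0.4772, 0.0198, 0.2357]
orientation: [-3.141, -0.075, 0.003]
force: [0.1, 0.5, -0.2]
opening: 0.093
gripper_force: 0.0
```

Emit:
servo_tool(increments=[{"slide": [0, 0, 0], "dr": [0, 0, 0], "jaw": 0.6}, {"slide": [0, 0, 0], "dr": [0, 0, 0], "jaw": 0.8}, {"slide": [0, 0, 0], "dr": [0, 0, 0], "jaw": 1}, {"slide": [0, 0, 0], "dr": [0, 0, 0], "jaw": 1}, {"slide": [0, 0, 0], "dr": [0, 0, 0], "jaw": 1}, {"slide": [0, 0, 0], "dr": [0, 0, 0], "jaw": 1}, {"slide": [0, 0, 0], "dr": [0, 0, 0], "jaw": 1}, {"slide": [0, 0, 0], "dr": [0, 0, 0], "jaw": 1}, {"slide": [0, 0, 0], "dr": [0, 0, 0], "jaw": 1}, {"slide": [0, 0, 0], "dr": [0, 0, 0], "jaw": 1}], force=15)

```text
t: 3.85
tool_pos: [0.4779, 0.0208, 0.2367]
orientation: [-3.14, -0.076, 0.0]
force: [-1.2, 18.4, 0.4]
opening: 0.0175
gripper_force: 9.9
```

Emit:
servo_tool(increments=[{"slide": [0, -1, 0], "dr": [0, 0, 0], "jaw": 1}, {"slide": [0, -1.5, 0], "dr": [0, 0, 0], "jaw": 1}, {"slide": [0, -1.5, 0], "dr": [0, 0, 0], "jaw": 1}])

```text
t: 4.15
tool_pos: [0.4778, 0.0221, 0.2367]
orientation: [3.141, 0.077, -0.0]
force: [0.1, -1.0, -0.1]
opening: 0.0158
gripper_force: 15.0
```

Emit:
servo_tool(increments=[{"slide": [8, 0, 0], "dr": [0, 0, 0], "jaw": 1}, {"slide": [16, 0, 0], "dr": [0, 0, 0], "jaw": 1}, {"slide": [24, 0, 0], "dr": [0, 0, 0], "jaw": 1}, {"slide": [32, 0, 0], "dr": [0, 0, 0], "jaw": 1}, {"slide": [40, 0, 0], "dr": [0, 0, 0], "jaw": 1}, {"slide": [45, 0, 0], "dr": [0, 0, 0], "jaw": 1}, {"slide": [45, 0, 0], "dr": [0, 0, 0], "jaw": 1}])

```text
t: 4.85
tool_pos: [0.5238, 0.0243, 0.2367]
orientation: [-3.141, -0.077, -0.002]
force: [3.2, 1.3, -3.0]
opening: 0.0156
gripper_force: 15.0
```

Emit:
servo_tool(increments=[{"slide": [2, 0, 0], "dr": [0, 0, 0], "jaw": 1}, {"slide": [4, 0, 0], "dr": [0, 0, 0], "jaw": 1}, {"slide": [6, 0, 0], "dr": [0, 0, 0], "jaw": 1}, {"slide": [6, 0, 0], "dr": [0, 0, 0], "jaw": 1}])

```text
t: 5.25
tool_pos: [0.5289, 0.0246, 0.2367]
orientation: [-3.141, -0.077, -0.0]
force: [-1.8, 0.1, 0.1]
opening: 0.0153
gripper_force: 15.0
```

Emit:
servo_tool(increments=[{"slide": [1, 0, 0], "dr": [0, 0, 0], "jaw": 1}, {"slide": [2, 0, 0], "dr": [0, 0, 0], "jaw": 1}, {"slide": [2, 0, 0], "dr": [0, 0, 0], "jaw": 1}])

```text
t: 5.55
tool_pos: [0.5308, 0.0247, 0.2367]
orientation: [3.141, 0.077, -0.0]
force: [-2.5, -0.0, 0.9]
opening: 0.0155
gripper_force: 15.0
```

Emit:
servo_tool(increments=[{"slide": [1, 0, 0], "dr": [0, 0, 0], "jaw": 1}, {"slide": [2, 0, 0], "dr": [0, 0, 0], "jaw": 1}, {"slide": [2, 0, 0], "dr": [0, 0, 0], "jaw": 1}])

```text
t: 5.85
tool_pos: [0.5329, 0.0248, 0.2367]
orientation: [3.141, 0.077, 0.0]
force: [-2.9, -0.1, 1.1]
opening: 0.0157
gripper_force: 15.0
```

Emit:
servo_tool(increments=[{"slide": [1, 0, 0], "dr": [0, 0, 0], "jaw": 1}, {"slide": [2, 0, 0], "dr": [0, 0, 0], "jaw": 1}, {"slide": [2, 0, 0], "dr": [0, 0, 0], "jaw": 1}])

```text
t: 6.15
tool_pos: [0.5346, 0.0248, 0.2366]
orientation: [3.141, 0.077, -0.002]
force: [-5.6, -1.0, 3.8]
opening: 0.0156
gripper_force: 15.0
```

Emit:
servo_tool(increments=[{"slide": [1, 0, 0], "dr": [0, 0, 0], "jaw": 1}, {"slide": [2, 0, 0], "dr": [0, 0, 0], "jaw": 1}, {"slide": [2, 0, 0], "dr": [0, 0, 0], "jaw": 1}])

```text
t: 6.45
tool_pos: [0.5356, 0.0249, 0.2365]
orientation: [3.141, 0.077, -0.008]
force: [-15.4, -1.4, 11.1]
opening: 0.0157
gripper_force: 15.0
```

Emit:
servo_tool(increments=[{"slide": [0, 0, 0], "dr": [0, 0, 0], "jaw": 1}, {"slide": [0, 0, 0], "dr": [0, 0, 0], "jaw": 0.5}, {"slide": [0, 0, 0], "dr": [0, 0, 0], "jaw": 0.5}, {"slide": [0, 0, 0], "dr": [0, 0, 0], "jaw": 0.5}, {"slide": [-1, 0, 0], "dr": [0, 0, 0], "jaw": 0.5}])

```text
t: 6.95
tool_pos: [0.5361, 0.0249, 0.2369]
orientation: [3.141, 0.077, 0.001]
force: [0.4, -0.8, 0.8]
opening: 0.0428
gripper_force: 0.0
```

Emit:
servo_tool(increments=[{"slide": [0, 0, -30], "dr": [0, 0, 0], "jaw": 0.5}, {"slide": [0, 0, -65], "dr": [0, 0, 0], "jaw": 0.5}, {"slide": [0, 0, -100], "dr": [0, 0, 0], "jaw": 0.6}, {"slide": [0, 0, -135], "dr": [0, 0, 0], "jaw": 1}, {"slide": [0, 0, -160], "dr": [0, 0, 0], "jaw": 1}, {"slide": [0, 0, -170], "dr": [0, 0, 0], "jaw": 1}, {"slide": [0, 0, -170], "dr": [0, 0, 0], "jaw": 1}, {"slide": [0, 0, -170], "dr": [0, 0, 0], "jaw": 1}, {"slide": [0, 0, -170], "dr": [0, 0, 0], "jaw": 1}])

```text
t: 7.85
tool_pos: [0.5353, 0.0249, 0.4044]
orientation: [-3.14, -0.077, 0.005]
force: [0.2, 0.4, -0.4]
opening: 0.0009
gripper_force: 0.0
```

```bash
python3 - <<'E'
from h import *
im,d=read_camera('scene');P=cloud('scene',d)
for nm,b,z in(('knob',(315,350,215,255),(.183,.198)),('post',(295,330,215,260),(.075,.09))):
    m=np.zeros((480,640),bool);m[b[2]:b[3],b[0]:b[1]]=1;m&=(P[...,2]>z[0])&(P[...,2]<z[1]);v,u=np.nonzero(m);print(nm,m.sum(),P[m].mean(0) if m.any() else'',u.mean(),v.mean())
cv2.imwrite('pics/s2.png',im[140:340,200:460,::-1].repeat(3,0).repeat(3,1)[:600,:780])
togo([.6346,.0297,.387])
E
```

```text
knob 213 [0.63779063 0.02728678 0.18961345] 331.5023474178404 233.11737089201878
post 34 [0.53643572 0.02353483 0.08170889] 311.61764705882354 242.7058823529412
dr [-0.0003  0.0033 -0.0001]
dr [5.3000e-03 5.0000e-04 3.1415e+00]
slide [99.4  0.1 17.2] tcp [0.5354 0.0249 0.4046] F [ 0.39 -0.11  1.15] q [-0.049 -0.041  1.665 -0.     1.521  1.473] t 7.9
```

View pics/s2.png

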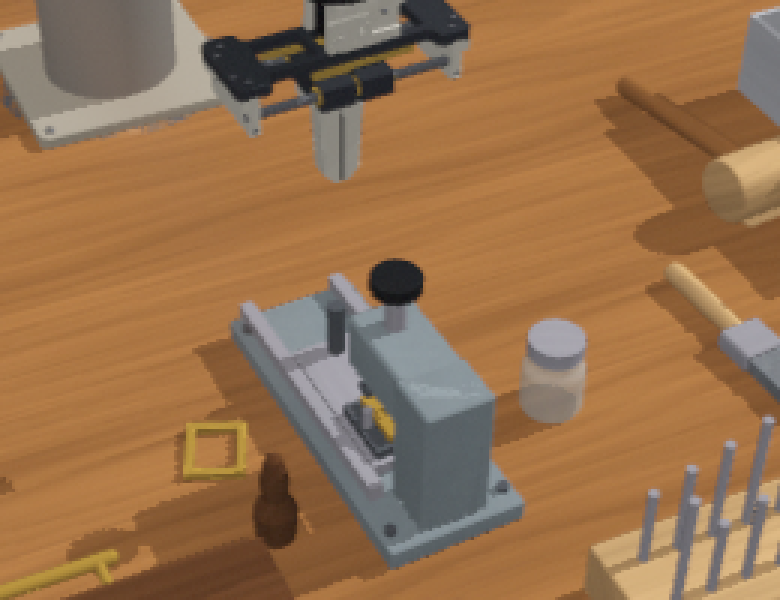

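The post at (337,325) in the crop is now close in front of the head, and the plate is under it. The knob is at (397,280), 101 mm from the post, so the bed is home. Next I'll move the closed fingers over the knob.

Emit:
servo_tool(increments=[{"slide": [25, 0, 0], "dr": [0, 0, 0], "jaw": 1}, {"slide": [55, 0, 0], "dr": [0, 0, 0], "jaw": 1}, {"slide": [85, 0, 0], "dr": [0, 0, 0], "jaw": 1}, {"slide": [99, 0, 5], "dr": [0, 0, 0], "jaw": 1}, {"slide": [99, 0, 15], "dr": [0, 0, 0], "jaw": 1}, {"slide": [99, 0, 22], "dr": [0, 0, 0], "jaw": 1}, {"slide": [99, 0, 22], "dr": [0, 0, 0], "jaw": 1}])

```text
t: 8.6
tool_pos: [0.6335, 0.0298, 0.382]
orientation: [-3.14, -0.077, 0.007]
force: [-0.3, -0.2, -0.6]
opening: 0.0004
gripper_force: 0.0
```

Emit:
servo_tool(increments=[{"slide": [0, 0, 2], "dr": [0, 0, 0], "jaw": 1}, {"slide": [0, 0, 4], "dr": [0, 0, 0], "jaw": 1}, {"slide": [0, 0, 6], "dr": [0, 0, 0], "jaw": 1}, {"slide": [0, 0, 8], "dr": [0, 0, 0], "jaw": 1}, {"slide": [0, 0, 8], "dr": [0, 0, 0], "jaw": 1}])

```text
t: 9.1
tool_pos: [0.6347, 0.0297, 0.3771]
orientation: [3.141, 0.077, 0.001]
force: [-1.0, -0.6, 3.3]
opening: 0.0003
gripper_force: 1.5
```

Emit:
servo_tool(increments=[{"slide": [0, 0, 1.5], "dr": [0, 0, 0], "jaw": 1}, {"slide": [0, 0, 3], "dr": [0, 0, 0], "jaw": 1}, {"slide": [0, 0, 4], "dr": [0, 0, 0], "jaw": 1}, {"slide": [0, 0, 4], "dr": [0, 0, 0], "jaw": 1}])

```text
t: 9.5
tool_pos: [0.6347, 0.0298, 0.3728]
orientation: [3.141, 0.077, 0.0]
force: [-0.8, -0.1, 4.7]
opening: 0.0002
gripper_force: 2.1
```

Emit:
servo_tool(increments=[{"slide": [0, 0, 1.5], "dr": [0, 0, 0], "jaw": 1}, {"slide": [0, 0, 3], "dr": [0, 0, 0], "jaw": 1}, {"slide": [0, 0, 4], "dr": [0, 0, 0], "jaw": 1}, {"slide": [0, 0, 4], "dr": [0, 0, 0], "jaw": 1}])

```text
t: 9.9
tool_pos: [0.6347, 0.0297, 0.3687]
orientation: [3.141, 0.077, 0.0]
force: [-1.0, 0.3, 5.6]
opening: 0.0007
gripper_force: 2.6
```

Emit:
servo_tool(increments=[{"slide": [0, 0, 1], "dr": [0, 0, 0], "jaw": 1}, {"slide": [0, 0, 2], "dr": [0, 0, 0], "jaw": 1}, {"slide": [0, 0, 2], "dr": [0, 0, 0], "jaw": 1}])

```text
t: 10.2
tool_pos: [0.6347, 0.0298, 0.3668]
orientation: [3.141, 0.077, 0.0]
force: [-1.9, -0.2, 6.3]
opening: 0.0002
gripper_force: 2.8
```

Emit:
servo_tool(increments=[{"slide": [0, 0, 1], "dr": [0, 0, 0], "jaw": 1}, {"slide": [0, 0, 2], "dr": [0, 0, 0], "jaw": 1}, {"slide": [0, 0, 2], "dr": [0, 0, 0], "jaw": 1}])

```text
t: 10.5
tool_pos: [0.6347, 0.0297, 0.3649]
orientation: [-3.141, -0.077, -0.001]
force: [-1.1, -0.1, 5.5]
opening: 0.0005
gripper_force: 3.1
```

Emit:
servo_tool(increments=[{"slide": [0, 0, 1], "dr": [0, 0, 0], "jaw": 1}, {"slide": [0, 0, 2], "dr": [0, 0, 0], "jaw": 1}, {"slide": [0, 0, 2], "dr": [0, 0, 0], "jaw": 1}])

```text
t: 10.8
tool_pos: [0.6347, 0.0298, 0.3631]
orientation: [3.141, 0.077, 0.001]
force: [-2.2, 1.0, 6.7]
opening: 0.0005
gripper_force: 3.3
```

Emit:
servo_tool(increments=[{"slide": [0, 0, 1], "dr": [0, 0, 0], "jaw": 1}, {"slide": [0, 0, 2], "dr": [0, 0, 0], "jaw": 1}, {"slide": [0, 0, 2], "dr": [0, 0, 0], "jaw": 1}])

```text
t: 11.1
tool_pos: [0.6347, 0.0298, 0.3618]
orientation: [3.141, 0.077, 0.001]
force: [-5.0, -0.7, 8.7]
opening: 0.0005
gripper_force: 5.1
```

Emit:
servo_tool(increments=[{"slide": [0, 0, 1], "dr": [0, 0, 0], "jaw": 1}, {"slide": [0, 0, 2], "dr": [0, 0, 0], "jaw": 1}, {"slide": [0, 0, 2], "dr": [0, 0, 0], "jaw": 1}])

```text
t: 11.4
tool_pos: [0.6347, 0.0298, 0.36]
orientation: [3.141, 0.077, 0.002]
force: [-4.7, 0.7, 11.3]
opening: 0.0003
gripper_force: 5.4
```

Emit:
servo_tool(increments=[{"slide": [0, 0, 0.5], "dr": [0, 0, 0], "jaw": 1}, {"slide": [0, 0, 1], "dr": [0, 0, 0], "jaw": 1}, {"slide": [0, 0, 1], "dr": [0, 0, 0], "jaw": 1}])

```text
t: 11.7
tool_pos: [0.6347, 0.0298, 0.3591]
orientation: [3.141, 0.077, 0.002]
force: [-5.2, -0.0, 11.0]
opening: 0.0007
gripper_force: 5.9
```

Emit:
servo_tool(increments=[{"slide": [0, 0, 0.5], "dr": [0, 0, 0], "jaw": 1}, {"slide": [0, 0, 1], "dr": [0, 0, 0], "jaw": 1}, {"slide": [0, 0, 1], "dr": [0, 0, 0], "jaw": 1}])

```text
t: 12.0
tool_pos: [0.6347, 0.0298, 0.3582]
orientation: [3.141, 0.077, 0.002]
force: [-4.3, 0.1, 11.9]
opening: 0.0003
gripper_force: 6.1
```

Emit:
servo_tool(increments=[{"slide": [0, 0, 0.5], "dr": [0, 0, 0], "jaw": 1}, {"slide": [0, 0, 1], "dr": [0, 0, 0], "jaw": 1}, {"slide": [0, 0, 1], "dr": [0, 0, 0], "jaw": 1}])

```text
t: 12.3
tool_pos: [0.6347, 0.0298, 0.3582]
orientation: [3.14, 0.077, 0.003]
force: [-7.1, -0.7, 17.2]
opening: 0.0006
gripper_force: 8.6
```

Emit:
servo_tool(increments=[{"slide": [0, 0, 0.5], "dr": [0, 0, 0], "jaw": 1}, {"slide": [0, 0, 1], "dr": [0, 0, 0], "jaw": 1}, {"slide": [0, 0, 1], "dr": [0, 0, 0], "jaw": 1}])

```text
t: 12.6
tool_pos: [0.6347, 0.0298, 0.3581]
orientation: [3.14, 0.077, 0.003]
force: [-10.4, -0.1, 21.6]
opening: 0.0005
gripper_force: 11.0
```

The ram has bottomed: z holds at 0.358, about 19 mm down, and the force is rising. I'll hold it here briefly and then lift.

Emit:
servo_tool(increments=[{"slide": [0, 0, 0], "dr": [0, 0, 0], "jaw": 1}, {"slide": [0, 0, 0], "dr": [0, 0, 0], "jaw": 1}, {"slide": [0, 0, 0], "dr": [0, 0, 0], "jaw": 1}, {"slide": [0, 0, 0], "dr": [0, 0, 0], "jaw": 1}, {"slide": [0, 0, 0], "dr": [0, 0, 0], "jaw": 1}])

```text
t: 13.1
tool_pos: [0.6347, 0.0298, 0.3581]
orientation: [3.14, 0.077, 0.003]
force: [-11.2, 0.3, 22.2]
opening: 0.0002
gripper_force: 11.0
```

Emit:
servo_tool(increments=[{"slide": [0, 0, -3], "dr": [0, 0, 0], "jaw": 1}, {"slide": [0, 0, -8], "dr": [0, 0, 0], "jaw": 1}, {"slide": [0, 0, -14], "dr": [0, 0, 0], "jaw": 1}, {"slide": [0, 0, -20], "dr": [0, 0, 0], "jaw": 1}, {"slide": [0, 0, -30], "dr": [0, 0, 0], "jaw": 1}, {"slide": [0, 0, -45], "dr": [0, 0, 0], "jaw": 1}, {"slide": [0, 0, -51], "dr": [0, 0, 0], "jaw": 1}, {"slide": [0, 0, -51], "dr": [0, 0, 0], "jaw": 1}, {"slide": [0, 0, -51], "dr": [0, 0, 0], "jaw": 1}])

```text
t: 14.0
tool_pos: [0.6347, 0.0298, 0.4056]
orientation: [-3.141, -0.077, 0.0]
force: [-1.1, -0.3, -0.4]
opening: 0.0008
gripper_force: 0.0
```

```bash
python3 - <<'E'
from h import *
im,d=read_camera('scene');P=cloud('scene',d)
for nm,b,z in(('knob',(315,350,215,255),(.15,.198)),('post',(295,330,215,260),(.075,.09))):
    m=np.zeros((480,640),bool);m[b[2]:b[3],b[0]:b[1]]=1;m&=(P[...,2]>z[0])&(P[...,2]<z[1]);v,u=np.nonzero(m);print(nm,m.sum(),P[m].mean(0),P[m].max(0),u.mean(),v.mean())
togo([.535,.0249,.404])
togo([.535,.0249,.236])
E
```

```text
knob 279 [0.63893591 0.0267401  0.18403665] [0.65756528 0.04895459 0.1942753 ] 331.4516129032258 235.36200716845877
post 33 [0.53625241 0.02350048 0.08170004] [0.54418576 0.03101849 0.08920321] 311.57575757575756 242.66666666666666
dr [-0.0001  0.0008 -0.0001]
dr [1.3000e-03 1.0000e-04 3.1415e+00]
slide [-99.7  -0.    1.2] tcp [0.6346 0.0298 0.4051] F [ 1.17 -0.48 -1.48] q [-0.034  0.225  1.381  0.     1.536  1.488] t 14.05
dr [-0.0001  0.0008 -0.0001]
dr [1.3000e-03 1.0000e-04 3.1415e+00]
slide [-99.5   0.  169.2] tcp [0.6346 0.0298 0.4051] F [ 1.17 -0.48 -1.48] q [-0.034  0.225  1.381  0.     1.536  1.488] t 14.05
```

The ram is back up and the bed is still home. I'll go back to the post.

Emit:
servo_tool(increments=[{"slide": [-30, 0, 0], "dr": [0, 0, 0], "jaw": 1}, {"slide": [-65, 0, 0], "dr": [0, 0, 0], "jaw": 0.5}, {"slide": [-95, 0, 0], "dr": [0, 0, 0], "jaw": 0.5}, {"slide": [-99.5, 0, 0], "dr": [0, 0, 0], "jaw": 0.5}, {"slide": [-99.5, 0, 0], "dr": [0, 0, 0], "jaw": 0.5}, {"slide": [-99.5, 0, 0], "dr": [0, 0, 0], "jaw": 0.5}])

```text
t: 14.65
tool_pos: [0.5359, 0.0249, 0.4058]
orientation: [-3.141, -0.077, -0.001]
force: [-0.4, 1.2, -0.5]
opening: 0.0357
gripper_force: 0.0
```

Emit:
servo_tool(increments=[{"slide": [0, 0, 25], "dr": [0, 0, 0], "jaw": 0.5}, {"slide": [0, 0, 55], "dr": [0, 0, 0], "jaw": 0.5}, {"slide": [0, 0, 85], "dr": [0, 0, 0], "jaw": 0.5}, {"slide": [0, 0, 115], "dr": [0, 0, 0], "jaw": 0.5}, {"slide": [0, 0, 140], "dr": [0, 0, 0], "jaw": 0.5}, {"slide": [0, 0, 160], "dr": [0, 0, 0], "jaw": 0.5}, {"slide": [0, 0, 168], "dr": [0, 0, 0], "jaw": 0.5}, {"slide": [0, 0, 168], "dr": [0, 0, 0], "jaw": 0.5}, {"slide": [0, 0, 168], "dr": [0, 0, 0], "jaw": 1}, {"slide": [0, 0, 168], "dr": [0, 0, 0], "jaw": 1}, {"slide": [0, 0, 168], "dr": [0, 0, 0], "jaw": 1}, {"slide": [0, 0, 168], "dr": [0, 0, 0], "jaw": 1}, {"slide": [0, 0, 168], "dr": [0, 0, 0], "jaw": 1}])

```text
t: 15.95
tool_pos: [0.5355, 0.0249, 0.2385]
orientation: [3.141, 0.077, 0.002]
force: [-0.3, -0.1, 2.8]
opening: 0.0159
gripper_force: 15.0
```

Gripped. I'll draw it out: 66 mm first, then by feel.

Emit:
servo_tool(increments=[{"slide": [-5, 0, 0], "dr": [0, 0, 0], "jaw": 1}, {"slide": [-12, 0, 0], "dr": [0, 0, 0], "jaw": 1}, {"slide": [-20, 0, 0], "dr": [0, 0, 0], "jaw": 1}, {"slide": [-28, 0, 0], "dr": [0, 0, 0], "jaw": 1}, {"slide": [-36, 0, 0], "dr": [0, 0, 0], "jaw": 1}, {"slide": [-44, 0, 0], "dr": [0, 0, 0], "jaw": 1}, {"slide": [-52, 0, 0], "dr": [0, 0, 0], "jaw": 1}, {"slide": [-60, 0, 0], "dr": [0, 0, 0], "jaw": 1}, {"slide": [-66, 0, 0], "dr": [0, 0, 0], "jaw": 1}, {"slide": [-66, 0, 0], "dr": [0, 0, 0], "jaw": 1}])

```text
t: 16.95
tool_pos: [0.4684, 0.0217, 0.2384]
orientation: [3.141, 0.077, -0.0]
force: [-2.1, 0.1, 9.6]
opening: 0.0156
gripper_force: 15.0
```

Emit:
servo_tool(increments=[{"slide": [-1, 0, 0], "dr": [0, 0, 0], "jaw": 1}, {"slide": [-2, 0, 0], "dr": [0, 0, 0], "jaw": 1}, {"slide": [-3, 0, 0], "dr": [0, 0, 0], "jaw": 1}, {"slide": [-3, 0, 0], "dr": [0, 0, 0], "jaw": 1}])

```text
t: 17.35
tool_pos: [0.4661, 0.0216, 0.2384]
orientation: [3.141, 0.077, 0.002]
force: [1.9, 1.4, 6.7]
opening: 0.0156
gripper_force: 15.0
```

Emit:
servo_tool(increments=[{"slide": [-1, 0, 0], "dr": [0, 0, 0], "jaw": 1}, {"slide": [-2, 0, 0], "dr": [0, 0, 0], "jaw": 1}, {"slide": [-2, 0, 0], "dr": [0, 0, 0], "jaw": 1}])

```text
t: 17.65
tool_pos: [0.465, 0.0215, 0.2385]
orientation: [-3.141, -0.076, -0.007]
force: [10.3, 1.5, -2.1]
opening: 0.0155
gripper_force: 15.0
```

The bed is at its outer stop, so I'll release and lift clear.

Emit:
servo_tool(increments=[{"slide": [0.5, 0, 0], "dr": [0, 0, 0], "jaw": 0.5}, {"slide": [0.5, 0, 0], "dr": [0, 0, 0], "jaw": 0.5}, {"slide": [0.5, 0, 0], "dr": [0, 0, 0], "jaw": 0.5}, {"slide": [0.5, 0, 0], "dr": [0, 0, 0], "jaw": 0.5}, {"slide": [0.5, 0, -20], "dr": [0, 0, 0], "jaw": 0.5}, {"slide": [0.5, 0, -50], "dr": [0, 0, 0], "jaw": 0.5}, {"slide": [0.5, 0, -80], "dr": [0, 0, 0], "jaw": 0.5}, {"slide": [0.5, 0, -110], "dr": [0, 0, 0], "jaw": 0.5}, {"slide": [0.5, 0, -140], "dr": [0, 0, 0], "jaw": 0.5}, {"slide": [0.5, 0, -160], "dr": [0, 0, 0], "jaw": 0.5}, {"slide": [0.5, 0, -160], "dr": [0, 0, 0], "jaw": 0.5}, {"slide": [0.5, 0, -160], "dr": [0, 0, 0], "jaw": 0.5}])

```text
t: 18.85
tool_pos: [0.4648, 0.0215, 0.3973]
orientation: [3.141, 0.077, -0.0]
force: [-0.7, -0.5, -1.3]
opening: 0.0464
gripper_force: 0.0
```

```bash
python3 - <<'E'
from h import *
im,d=read_camera('scene');P=cloud('scene',d)
for nm,b,z in(('knob',(315,350,215,255),(.183,.198)),('post',(280,330,215,260),(.075,.09))):
    m=np.zeros((480,640),bool);m[b[2]:b[3],b[0]:b[1]]=1;m&=(P[...,2]>z[0])&(P[...,2]<z[1]);print(nm,m.sum(),P[m].mean(0))
cv2.imwrite('pics/s3.png',cv2.resize(im[210:310,260:390,::-1],None,fx=6,fy=6))
print(read_state()['tool_pos'],read_state()['force'])
E
```

```text
knob 208 [0.63738715 0.02732694 0.18977024]
post 32 [0.46697833 0.01978443 0.08192596]
[0.46450687 0.02146927 0.39637969] [-1.27697686  0.31030505 -0.8565876 ]
```

View pics/s3.png

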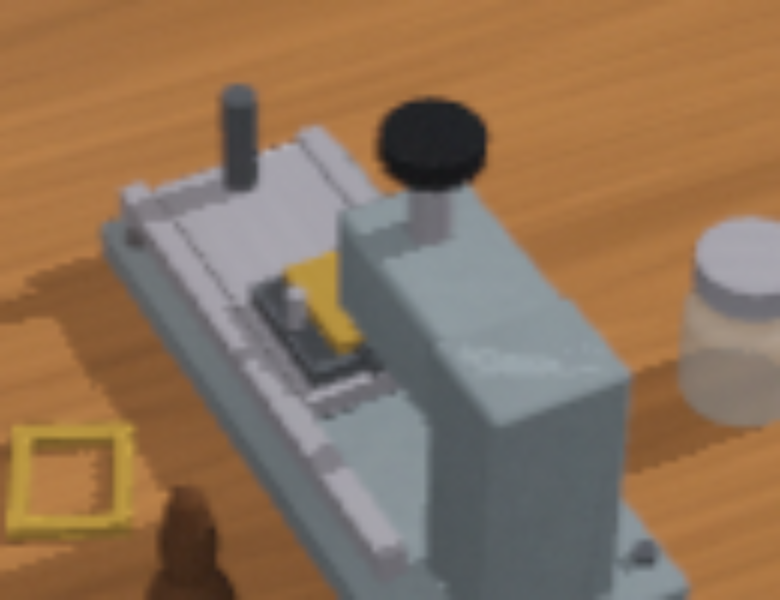

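The bed is fully out, with the post at (238,140) in the crop and 170 mm from the knob. The ram is up and the gripper is clear, so I'll hand the job in.

```bash
python3 -c "
from plant import close_job
print(close_job())"
```

```text
the job is handed in; nothing more can be done
None
```

I pressed the rivet until the ram bottomed about 19 mm down, held it for over half a second at roughly 25 N, let the ram back up, then drew the bed fully out and released it; the job is handed in, but no verdict came back and I didn't see the rivet itself flush.

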